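# Block up the gap in an instrument crate

### The job

A stage controller is packed in the open plywood crate for shipping, with a gap left at one end. Take the thicker of the two wooden blocks that lie flat on the bench, stand it on its end on the bench and let go of it; then take it again from above and lower it, still standing on end and without dropping it, between the two corner cleats until it rests on the crate floor, so that the controller cannot shift. Let go of it, and leave the thinner block, the jar and the screwdriver where they are.

Things in the scene. Friction and masses are not known exactly. Their poses are not given: they have to be found in the camera images.
- crate: Open-topped plywood crate, fixed to the bench. Outer size 148 (its x) x 197 (its y) x 94 high (z), walls and floor 10 thick (two battens along the long outer sides stick out 12 further, look only). Origin: centre of its underside, on the bench; z up. The controller fills the -y part; the gap is at the +y end.
- gap (a point): Centre of the gap on the crate's inner floor (10 above the bench), axes as the crate's. The gap is 45 to 46 long along the crate's y (from the controller's side to the inner face of the +y end wall) and 128 wide along x between the side walls; but two corner cleats against the end wall (each 33 in x, 20 in y, 30 high above the inner floor) leave 62 between them along x. The rim is 84 above this point.
- controller: Black and grey box-shaped stage controller, 124 (x) x 130 (y) x 70 high, standing loose in the crate, axes about as the crate's, 1.3 kg. Origin: centre of its underside. A low knob, screen and keys on its top reach up to 80 above its underside.
- block_c (a point): Centre of the thicker plain wooden block, 56 (its x) x 84 (its y) x 40 (its z), about 0.11 kg, loose. It starts lying flat with z up, so its centre is 20 above the bench. On end, its y axis is vertical (either way up).
- spare_c (a point): Centre of the thinner plain wooden block, 56 (x) x 84 (y) x 22 (z), loose, lying flat with z up. Not needed.
- jar_c (a point): Centre of a closed white jar, 52 across and 60 high, a bystander.
- driver: Screwdriver lying on the bench, black handle, a bystander.
There are look-alikes about, which are no part of the job. What is shaped like the part that bears block_c but blue, orange or yellow is not meant.

How it is judged:
By the outcome, as a careful person would: the job done as asked, in the order asked, and still so for the second after the job is handed in, with the robot touching nothing.
It also fails if it takes over 64 s, if anything falls off the work surface, if the arm or the gripper's body presses on something with over 40 N, if the wrist force passes 120 N, or if a joint passes its speed limit or range.

### The arm

A 7-joint arm with a two-finger parallel gripper is mounted at the origin on the work surface. World frame = base frame: x ahead of the robot, y to its left, z up, the work surface at z = 0. Lengths are in m, angles in rad, forces in N, time in s.
With the tool pointing down it reaches from about 0.425 to 0.925 m from the base axis. Payload 6.8 kg.
Tool frame: the origin (TCP) lies midway between the tips of the shut fingers; the grasp point (between the pads) lies 19 mm behind it (grip_point_offset is the distance from the TCP to the grasp point, in m); y points along the fingers, x is the direction in which the jaws open and shut, and the axes are right-handed (so a half turn about y gives the same grasp; the last joint's range is limited). The gripper opens to 85 mm and grips with 20 to 120 N. Pads are 22 mm wide; open, the fingers measure 114 mm over their backs; the gripper's body (76 mm by 85 mm) begins 54 mm behind the grasp point. The pads swing forward as they close: fully open they stand 13 mm farther back than shut.
Start: joints at [-1.357, 0.477, 0.022, 1.555, -0.011, 1.109, -0.083], TCP at [0.213, 0.64, 0.231] pointing down, gripper open.
Joint ranges: [-2.96, 2.96], [-0.34, 2.1], [-1.41, 1.46], [0.24, 2.44], [-1.37, 4.51], [0.17, 1.92], [-2.96, 2.96]. Speed limits (rad/s): [2.39, 2.39, 3.14, 3.14, 3.14, 3.14, 3.14].

### API

Orientations are given as a unit quaternion [w, x, y, z].
In Python, from station import get_obs, read_camera, hand_in, grip_point_offset gives the robot as it stands.
- The arm moves only by the tool play_rows, never from a script. Its argument "increments" is a list of rows, each a list of 2 entries, a list of its own where there are three numbers: the shift along the tool's x, y, z in m, then the turn, a rotation vector about the tool's x, y, z in degrees. In form: [[[tx, ty, tz], [ax, ay, az]], ...]. A call has 1 to 20 rows; each row shifts and turns the commanded pose from where the row before left it, along the tool's axes as they then stand; what a row does not reach is not made up. A row lasts 1/12 s, in which the tool goes at most 41.7 mm and 7.16 degrees, less where a joint would pass 70% of its speed; a pose out of reach is approached as far as the arm can. A call with a gripper value outside its range is refused whole. "gripper" is the finger opening in m, from 0 to 0.0854, set as the call begins (left out, the last holds). The fingers move at their own pace and stop on an object; "grip_force" is the grip in N (left out, the last holds). Time passes only in rows, so rows that do not move let the fingers close. It gives the time, the measured TCP pose, the force and the opening at its end, in the units of the state.
- get_obs(): the state, without advancing time (a new reading comes with each control period).
- read_camera(name): name is "scene" or "top" or "wrist"; returns a dict with "color" (480x640x3 uint8, red, green, blue), "range_z" (480x640 float32, m along the optical axis (not along the pixel's ray), 0 where there is no reading), "intrinsics" (3x3 intrinsics, pixels), "R" (3x3) and "t" (3): a world point X has camera coordinates R X + t; the wrist camera has in their place "hand_eye" (4x4, takes a point from camera to tool coordinates, whose origin is the TCP and whose axes are the tool frame's). Camera axes: x right, y down, z forward; pixel columns grow to the right and rows downward; lengths in m; the calibration is good to about 2 mm. A picture is of the moment at which its call begins: read the wrist's pose just before it.
- hand_in(): hands the job in, once; it reports no verdict.
The state is a dict: "t": time; "q": joint angles; "joint_vel": joint speeds; "joint_torque": joint torques, N m; "eef_pos": TCP position; "tool_rot": TCP orientation; "contact_force": force on the tool from outside, world axes, zero at the start; "torque": the same for the moment, N m; "gripper_width": opening from 0.0 (shut) to 1.0 (fully open).
Only numpy, scipy, OpenCV 4.12 (cv2) and the standard library are available. Lean on these libraries where they do the work, as an engineer would, in place of code of your own. Each camera call takes 0.05 s, during which the arm holds its last target. There are 200 camera calls.

## Working session

There is one attempt and no reset: what is moved stays moved. The work goes in short steps, Python scripts to look and compute and a tool call to move; the robot and the scene stay as the last step left them, time stands still between calls to the robot, and variables do not carry over. Pictures are saved under pics/ and viewed, about 8 in all and at most 12, crops included, and the job is handed in when it is done.

Besides the shell and the picture viewer there is one more tool, called after "Request:" as name(argument=value, ...) on one line, values as JSON. play_rows: Moves the arm, as the interface text tells. Its arguments: {"type":"object","properties":{"increments":{"type":"array","items":{"type":"array"}},"gripper":{"type":"number"},"grip_force":{"type":"number"}},"required":["increments"]}

```bash
mkdir -p pics
cat > h.py <<'E'
import numpy as np, cv2
from station import *
def shot(n,f=None):
    o=get_obs(); c=read_camera(n)
    if f: cv2.imwrite('pics/'+f,c['color'][:,:,::-1])
    return o,c
def world(c,o=None):
    K=c['intrinsics'];z=c['range_z'];v,u=np.mgrid[:480,:640]
    P=np.stack([(u-K[0,2])/K[0,0]*z,(v-K[1,2])/K[1,1]*z,z],-1)
    if 'R' in c: return (P-c['t'])@c['R']
    from scipy.spatial.transform import Rotation as R
    H=np.array(c['hand_eye']);q=o['tool_rot']
    P=P@H[:3,:3].T+H[:3,3]
    return P@R.from_quat([q[1],q[2],q[3],q[0]]).as_matrix().T+o['eef_pos']
E
python3 - <<'E'
from h import *
o,c=shot('top','top.png');np.savez('top.npz',**c)
o,c=shot('scene','scene.png');np.savez('scene.npz',**c)
print({k:np.round(v,3) for k,v in o.items()},grip_point_offset)
E
```

```text
{'t': np.float64(0.05), 'q': array([-1.357,  0.478,  0.022,  1.556, -0.011,  1.109, -0.083]), 'joint_vel': array([-0.002, -0.002, -0.   , -0.003,  0.001,  0.001, -0.001]), 'joint_torque': array([ 4.0000e-03, -5.9829e+01,  1.6150e+00, -2.8225e+01,  1.3000e-02,
        5.0000e-03,  0.0000e+00]), 'eef_pos': array([0.213, 0.64 , 0.23 ]), 'tool_rot': array([-0.573,  0.574,  0.413, -0.414]), 'contact_force': array([-0.594, -0.37 , -0.609]), 'torque': array([-0.021,  0.013,  0.015]), 'gripper_width': np.float64(1.002)} 0.0187
```

View pics/top.png

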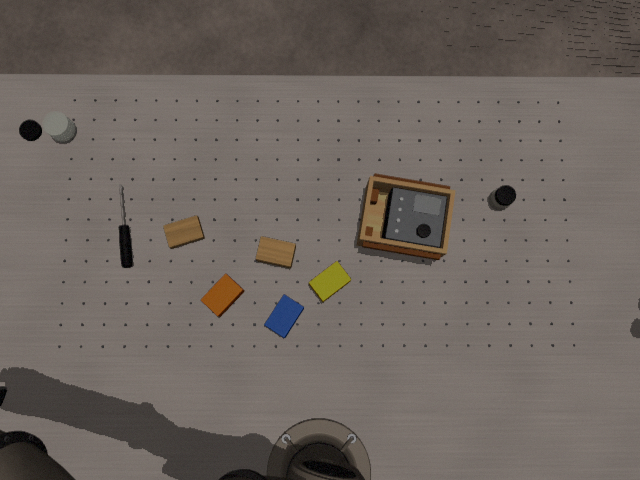

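View pics/scene.png

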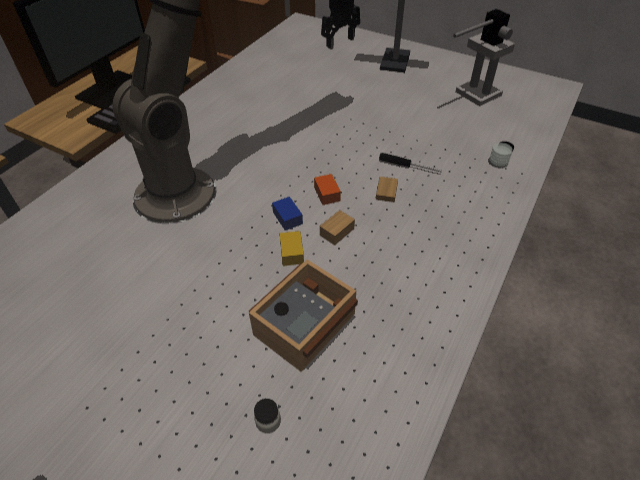

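The top view has wooden blocks at (183,232) and (275,252), with the crate at (407,217) and its gap on the left, around (375,215). In the scene view the block at (337,226) looks thicker than the one at (387,189). I'll measure them.

Run:
```python
from h import *
c=dict(np.load('top.npz'));P=world(c)
print('K',c['intrinsics'][0,0],'cam',-c['R'].T@c['t'],'bench z',np.median(P[300:340,380:500,2]))
hsv=cv2.cvtColor(c['color'],cv2.COLOR_RGB2HSV)
K=c['intrinsics'];Rw=c['R'].T;C=-Rw@c['t']
def cast(uv,z):
    d=np.c_[(uv[:,0]-K[0,2])/K[0,0],(uv[:,1]-K[1,2])/K[1,1],np.ones(len(uv))]@c['R']
    return C+d*((z-C[2])/d[:,2])[:,None]
for n,(u,v) in dict(A=(183,232),B=(275,252),yel=(330,281),blu=(284,316),ora=(222,295)).items():
    w=P[v-26:v+27,u-26:u+27]; zt=np.median(P[v-3:v+4,u-3:u+4,2])
    m=(w[...,2]>zt-.006)&(w[...,2]<zt+.006)
    m=m.astype(np.uint8); nl,l=cv2.connectedComponents(m); m=l==l[26,26]
    ys,xs=np.nonzero(m); uv=np.c_[xs+u-26,ys+v-26].astype(float)
    X=cast(uv,zt)[:,:2].astype(np.float32)
    r=cv2.minAreaRect(X*1000); print(n,'ztop %.4f'%zt,'rect',np.round(r[0],1),np.round(r[1],1),round(r[2],1),'mean',X.mean(0),len(X))
# crate: rim at z~0.094
m=(P[...,2]>.088)&(P[...,2]<.1); m[:150]=0;m[290:]=0;m[:,:340]=0;m[:,470:]=0
ys,xs=np.nonzero(m);X=cast(np.c_[xs,ys].astype(float),.094)[:,:2].astype(np.float32)
r=cv2.minAreaRect(X*1000);print('crate rim',r,np.round(cv2.boxPoints(r),1).tolist(),len(X))
s=c['color'][160:275,345:470,::-1]; cv2.imwrite('pics/crate.png',cv2.resize(s,None,fx=5,fy=5,interpolation=cv2.INTER_CUBIC))
```

```text
K 583.9785503544985 cam [0.29435757 0.02193622 1.37772745] bench z -0.0007771087865771384
A ztop 0.0217 rect [546.4 320.6] [57.4 84.3] 17.7 mean [0.54688513 0.32076398] 829
B ztop 0.0389 rect [496.3 102.7] [84.2 56.8] 77.6 mean [0.496321   0.10253902] 844
yel ztop 0.0393 rect [427.9 -23. ] [55.8 83.9] 37.0 mean [ 0.42785922 -0.02297374] 870
blu ztop 0.0403 rect [347.9  82.1] [56.  83.7] 57.3 mean [0.34793168 0.08207601] 879
ora ztop 0.0393 rect [396.5 224.8] [57.2 83.2] 45.8 mean [0.39601135 0.22477746] 884
crate rim ((571.9507446289062, -197.00526428222656), (197.14926147460938, 149.4407958984375), 80.1816177368164) [[481.5, -281.3999938964844], [628.7999877929688, -306.8999938964844], [662.4000244140625, -112.5999984741211], [515.0999755859375, -87.0999984741211]] 1420
```

View pics/crate.png

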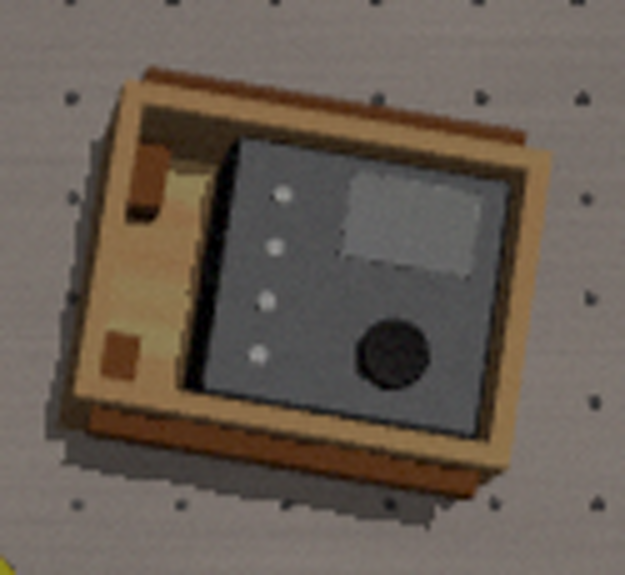

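Block B is the thicker one: its top is at 39 mm, its centre is (0.496, 0.103), and its long axis is 77.6° from x. The crate centre is (0.572, -0.197) with yaw -9.8°, and its gap is at the +y end between the brown cleats. I'll grip across the 56 mm faces with the tool leaning 30°, then turn it 90° about the jaw axis, so it leans 60° the other way when the block stands.

```bash
cat > plan.py <<'E'
from h import *
from scipy.spatial.transform import Rotation as R
def rot(yaw_x,lean):
    """tool x horizontal at azimuth yaw_x deg, tool y down, then turned about tool x by lean deg"""
    a=np.radians(yaw_x);x=np.array([np.cos(a),np.sin(a),0]);y=np.array([0,0,-1.])
    return R.from_matrix(np.c_[x,y,np.cross(x,y)])*R.from_rotvec([lean,0,0],degrees=True)
def cur():
    o=get_obs();q=o['tool_rot'];return np.array(o['eef_pos']),R.from_quat([q[1],q[2],q[3],q[0]]),o
def to(p,r=None,from_=None):
    P,C,o=cur() if from_ is None else from_
    print('shift(tool,mm)',np.round(C.inv().apply(np.array(p)-P)*1e3,1),'turn',np.round((C.inv()*r).as_rotvec(degrees=True),1) if r else '')
E
python3 - <<'E'
from plan import *
P,C,o=cur();print(np.round(C.as_matrix(),3))
b=np.radians(77.6);by=np.array([np.cos(b),np.sin(b),0]);
for az in(-12.4,167.6):
  for l in(-30,30):
    r=rot(az,l);ap=r.apply([0,1,0]);print(az,l,np.round(ap,2),np.round((C.inv()*r).as_rotvec(degrees=True),1))
g=np.array([.4963,.1026,0])-.012*by
r=rot(-12.4,30);
for az,l in((-12.4,30),(-12.4,-30)):
  r=rot(az,l);ap=r.apply([0,1,0])
  if ap@by>0:
    t=g+.019*ap;t[2]=.008;print('tcp',t,'pre',t-.10*ap);to(t-.10*ap,r)
E
```

```text
[[ 0.316 -0.    -0.949]
 [ 0.949 -0.002  0.316]
 [-0.002 -1.    -0.   ]]
-12.4 -30 [-0.11 -0.49 -0.87] [-24.3  81.9  21.9]
-12.4 30 [ 0.11  0.49 -0.87] [ 24.5  81.9 -22. ]
167.6 -30 [ 0.11  0.49 -0.87] [-22.6 -93.6 -25.2]
167.6 30 [-0.11 -0.49 -0.87] [ 22.5 -93.6  25. ]
tcp [0.49576316 0.10015832 0.008     ] pre [0.4850264  0.05132471 0.09460254]
shift(tool,mm) [-472.2  136.7 -443.8] turn [ 24.5  81.9 -22. ]
```

Request:
play_rows(increments=[[[-0.0236, 0, -0.0222], [0, 0, 0]], [[-0.0236, 0, -0.0222], [0, 0, 0]], [[-0.0236, 0, -0.0222], [0, 0, 0]], [[-0.0236, 0, -0.0222], [0, 0, 0]], [[-0.0236, 0, -0.0222], [0, 0, 0]], [[-0.0236, 0, -0.0222], [0, 0, 0]], [[-0.0236, 0, -0.0222], [0, 0, 0]], [[-0.0236, 0, -0.0222], [0, 0, 0]], [[-0.0236, 0, -0.0222], [0, 0, 0]], [[-0.0236, 0, -0.0222], [0, 0, 0]], [[-0.0236, 0, -0.0222], [0, 0, 0]], [[-0.0236, 0, -0.0222], [0, 0, 0]], [[-0.0236, 0, -0.0222], [0, 0, 0]], [[-0.0236, 0, -0.0222], [0, 0, 0]], [[-0.0236, 0, -0.0222], [0, 0, 0]], [[-0.0236, 0, -0.0222], [0, 0, 0]], [[-0.0236, 0, -0.0222], [0, 0, 0]], [[-0.0236, 0, -0.0222], [0, 0, 0]], [[-0.0236, 0, -0.0222], [0, 0, 0]], [[-0.0236, 0, -0.0222], [0, 0, 0]]], gripper=0.0854)

```text
t: 1.77
eef_pos: [0.4855, 0.0506, 0.2312]
tool_rot: [0.574, -0.574, -0.413, 0.414]
contact_force: [1.0, 0.7, 0.1]
gripper_width: 1.001
```

Request:
play_rows(increments=[[[0, 0, 0], [0, 6, 0]], [[0, 0, 0], [0, 6, 0]], [[0, 0, 0], [0, 6, 0]], [[0, 0, 0], [0, 6, 0]], [[0, 0, 0], [0, 6, 0]], [[0, 0, 0], [0, 6, 0]], [[0, 0, 0], [0, 6, 0]], [[0, 0, 0], [0, 6, 0]], [[0, 0, 0], [0, 6, 0]], [[0, 0, 0], [0, 6, 0]], [[0, 0, 0], [0, 6, 0]], [[0, 0, 0], [0, 6, 0]], [[0, 0, 0], [0, 6, 0]], [[0, 0, 0], [0, 6, 0]]])

```text
t: 2.93
eef_pos: [0.4851, 0.0521, 0.231]
tool_rot: [-0.703, 0.703, -0.079, 0.078]
contact_force: [0.7, 0.7, 0.4]
gripper_width: 1.003
```

Request:
play_rows(increments=[[[0, 0, 0], [6, 0, 0]], [[0, 0, 0], [6, 0, 0]], [[0, 0, 0], [6, 0, 0]], [[0, 0, 0], [6, 0, 0]], [[0, 0, 0], [6, 0, 0]], [[0, 0, 0], [0, 0, 0]], [[0, 0, 0], [0, 0, 0]]])

```text
t: 3.52
eef_pos: [0.4848, 0.0505, 0.2304]
tool_rot: [0.86, -0.498, 0.057, -0.095]
contact_force: [1.1, 0.2, 0.1]
gripper_width: 1.002
```

Run:
```python
from plan import *
P,C,o=cur();print(P,np.round(o['q'],2),o['t']);r=rot(-12.4,30);
ap=r.apply([0,1,0]);t=np.array([.4958,.1002,.008]);to(t-.06*ap,r);to(t,from_=(P,r,o))
```

```text
[0.48479115 0.05054126 0.23037578] [-0.38  0.19  0.55  2.12 -0.77  0.98  0.42] 3.5167
shift(tool,mm) [  0.5 158.2 -66.6] turn [ 0.2 -0.3 -0. ]
shift(tool,mm) [ 1.00e-01  2.18e+02 -6.71e+01] turn
```

Request:
play_rows(increments=[[[0, 0.0264, -0.0111], [0, 0, 0]], [[0, 0.0264, -0.0111], [0, 0, 0]], [[0, 0.0264, -0.0111], [0, 0, 0]], [[0, 0.0264, -0.0111], [0, 0, 0]], [[0, 0.0264, -0.0111], [0, 0, 0]], [[0, 0.0264, -0.0111], [0, 0, 0]], [[0, 0.01, 0], [0, 0, 0]], [[0, 0.01, 0], [0, 0, 0]], [[0, 0.01, 0], [0, 0, 0]], [[0, 0.01, 0], [0, 0, 0]], [[0, 0.01, 0], [0, 0, 0]], [[0, 0.005, 0], [0, 0, 0]], [[0, 0.005, 0], [0, 0, 0]], [[0, 0, 0], [0, 0, 0]], [[0, 0, 0], [0, 0, 0]]])

```text
t: 4.77
eef_pos: [0.4966, 0.1028, 0.009]
tool_rot: [0.861, -0.497, 0.054, -0.094]
contact_force: [0.1, 0.3, 0.6]
gripper_width: 1.0
```

Run:
```python
from plan import *
o,c=shot('wrist','w1.png');P,C,o=cur();print(P,o['contact_force']);to([.4958,.1002,.008],rot(-12.4,30))
```

```text
[0.4967071  0.10240217 0.0091714 ] [-1.05120117  0.57680147 -0.44943918]
shift(tool,mm) [-0.4 -0.2 -2.6] turn [-0. -0.  0.]
```

View pics/w1.png

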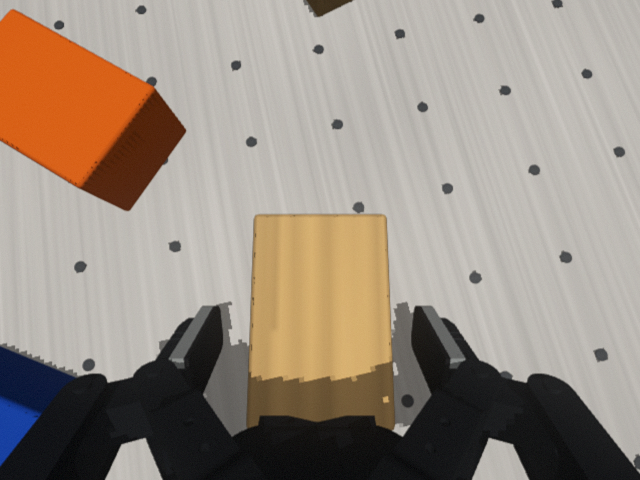

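The wrist view shows the block centred and square between the open fingers, with its top face spanning columns 252–390. I'll close and lift.

Request:
play_rows(increments=[[[0, 0, 0], [0, 0, 0]], [[0, 0, 0], [0, 0, 0]], [[0, 0, 0], [0, 0, 0]], [[0, 0, 0], [0, 0, 0]], [[0, 0, 0], [0, 0, 0]], [[0, 0, 0], [0, 0, 0]], [[0, 0, 0], [0, 0, 0]], [[0, 0, 0], [0, 0, 0]]], gripper=0.03, grip_force=45)

```text
t: 5.48
eef_pos: [0.4968, 0.1021, 0.0093]
tool_rot: [0.861, -0.497, 0.054, -0.094]
contact_force: [-1.5, -2.2, 5.5]
gripper_width: 0.65
```

Request:
play_rows(increments=[[[0, -0.0087, -0.005], [0, 0, 0]], [[0, -0.0173, -0.01], [0, 0, 0]], [[0, -0.0173, -0.01], [0, 0, 0]], [[0, -0.0173, -0.01], [0, 0, 0]], [[0, -0.0173, -0.01], [0, 0, 0]], [[0, -0.0173, -0.01], [0, 0, 0]], [[0, -0.0173, -0.01], [0, 0, 0]], [[0, -0.0173, -0.01], [0, 0, 0]], [[0, 0, 0], [0, 0, 0]]])

```text
t: 6.23
eef_pos: [0.4687, -0.0289, 0.0852]
tool_rot: [0.86, -0.498, 0.054, -0.097]
contact_force: [0.1, -1.9, -0.9]
gripper_width: 0.649
```

Run:
```python
from plan import *
P,C,o=cur();print(P,o['contact_force'],o['gripper_width'],o['t']);
```

```text
[ 0.46871829 -0.02894901  0.08516392] [ 0.0996534  -1.87974602 -0.88030155] 0.6493379675950222 6.2333
```

Request:
play_rows(increments=[[[0, -0.026, 0.015], [0, 0, 0]], [[0, -0.026, 0.015], [0, 0, 0]], [[0, -0.026, 0.015], [0, 0, 0]], [[0, -0.026, 0.015], [0, 0, 0]], [[0, -0.026, 0.015], [0, 0, 0]], [[0, 0, 0], [0, 0, 0]]])

```text
t: 6.73
eef_pos: [0.4708, -0.0252, 0.2388]
tool_rot: [0.861, -0.497, 0.051, -0.096]
contact_force: [1.6, 0.3, -0.2]
gripper_width: 0.655
```

Request:
play_rows(increments=[[[0, 0, 0], [-6, 0, 0]], [[0, 0, 0], [-6, 0, 0]], [[0, 0, 0], [-6, 0, 0]], [[0, 0, 0], [-6, 0, 0]], [[0, 0, 0], [-6, 0, 0]], [[0, 0, 0], [-6, 0, 0]], [[0, 0, 0], [-6, 0, 0]], [[0, 0, 0], [-6, 0, 0]], [[0, 0, 0], [-6, 0, 0]], [[0, 0, 0], [-6, 0, 0]], [[0, 0, 0], [-6, 0, 0]], [[0, 0, 0], [-6, 0, 0]], [[0, 0, 0], [-6, 0, 0]], [[0, 0, 0], [-6, 0, 0]], [[0, 0, 0], [-6, 0, 0]], [[0, 0, 0], [0, 0, 0]], [[0, 0, 0], [0, 0, 0]]])

```text
t: 8.15
eef_pos: [0.468, -0.0238, 0.2323]
tool_rot: [-0.257, 0.96, -0.104, 0.026]
contact_force: [-0.3, -0.4, -0.3]
gripper_width: 0.65
```

Run:
```python
from plan import *
P,C,o=cur();print(P,np.round(o['q'],2),o['contact_force'],o['t']);to([.60,.08,.16],rot(-12.4,-60))
_,c=shot('scene','s2.png')
Q=world(dict(np.load('top.npz')))
_,c=shot('top');P=world(c);v,u=281,330
for n,(u,v) in dict(yel=(330,281),blu=(284,316),ora=(222,295)).items():
  print(n,np.abs(P[v-26:v+27,u-26:u+27,2]-Q[v-26:v+27,u-26:u+27,2]).max())
```

```text
[ 0.46801066 -0.02379608  0.23234062] [-0.95  0.59  0.53  1.93  0.52  1.42 -0.88] [-0.33130382 -0.42374007 -0.28221602] 8.15
shift(tool,mm) [107.  -76.3 127.1] turn [ 0.   0.2 -0. ]
yel 1.3836986947355219
blu 1.3829949583717582
ora 1.3848229272537782
```

View pics/s2.png

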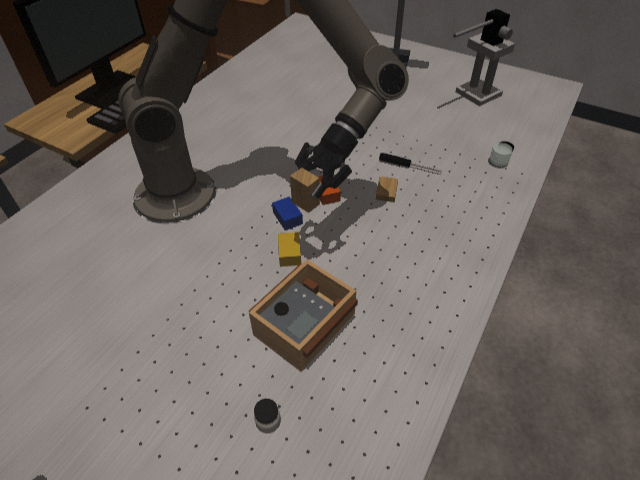

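Run:
```python
from plan import *
r0=rot(-12.4,30);rel=r0.inv().apply(np.array([.4963,.1026,.02])-[.4967,.1023,.0092]);print(rel)
P,C,o=cur();B=P+C.apply(rel);print('block now',B)
T=np.array([.60,.08,.042]);t=T-C.apply(rel);print('tcp at contact',t);to(t+[0,0,.10]);to(t+[0,0,.004]);to(t,rot(-12.4,-60))
print('up in tool',C.inv().apply([0,0,1]))
```

```text
[-0.00045509 -0.00924952  0.00557936]
block now [ 0.47016679 -0.01468737  0.23400912]
tcp at contact [0.59810001 0.06935822 0.04218061]
shift(tool,mm) [106.2 -58.1 140.1] turn 
shift(tool,mm) [106.2  -9.9 223.2] turn 
shift(tool,mm) [106.2  -7.9 226.6] turn [-0.1 -0.1 -0.1]
up in tool [ 1.83922409e-04 -5.02130048e-01 -8.64792103e-01]
```

Request:
play_rows(increments=[[[0.0133, -0.0073, 0.0175], [0, 0, 0]], [[0.0133, -0.0073, 0.0175], [0, 0, 0]], [[0.0133, -0.0073, 0.0175], [0, 0, 0]], [[0.0133, -0.0073, 0.0175], [0, 0, 0]], [[0.0133, -0.0073, 0.0175], [0, 0, 0]], [[0.0133, -0.0073, 0.0175], [0, 0, 0]], [[0.0133, -0.0073, 0.0175], [0, 0, 0]], [[0.0133, -0.0073, 0.0175], [0, 0, 0]], [[0, 0.005, 0.0087], [0, 0, 0]], [[0, 0.005, 0.0087], [0, 0, 0]], [[0, 0.005, 0.0087], [0, 0, 0]], [[0, 0.005, 0.0087], [0, 0, 0]], [[0, 0.005, 0.0087], [0, 0, 0]], [[0, 0.005, 0.0087], [0, 0, 0]], [[0, 0.005, 0.0087], [0, 0, 0]], [[0, 0.005, 0.0087], [0, 0, 0]], [[0, 0, 0], [0, 0, 0]], [[0, 0, 0], [0, 0, 0]]])

```text
t: 9.75
eef_pos: [0.5981, 0.0705, 0.0609]
tool_rot: [-0.257, 0.96, -0.105, 0.028]
contact_force: [-0.3, -0.0, -0.4]
gripper_width: 0.648
```

Run:
```python
from plan import *
P,C,o=cur();print(P,np.round(o['q'],2),o['contact_force']);to([.5981,.0694,.0422],rot(-12.4,-60))
_,c=shot('scene');cv2.imwrite('pics/s3.png',cv2.resize(c['color'][140:300,240:440,::-1],None,fx=4,fy=3.75))
```

```text
[0.5981497  0.07050686 0.06094724] [-0.84  1.03  0.44  1.52  0.38  1.4  -0.89] [-0.29000936 -0.03005601 -0.42454588]
shift(tool,mm) [ 0.2 10.3 15.7] turn [ 0.1  0.  -0. ]
```

View pics/s3.png

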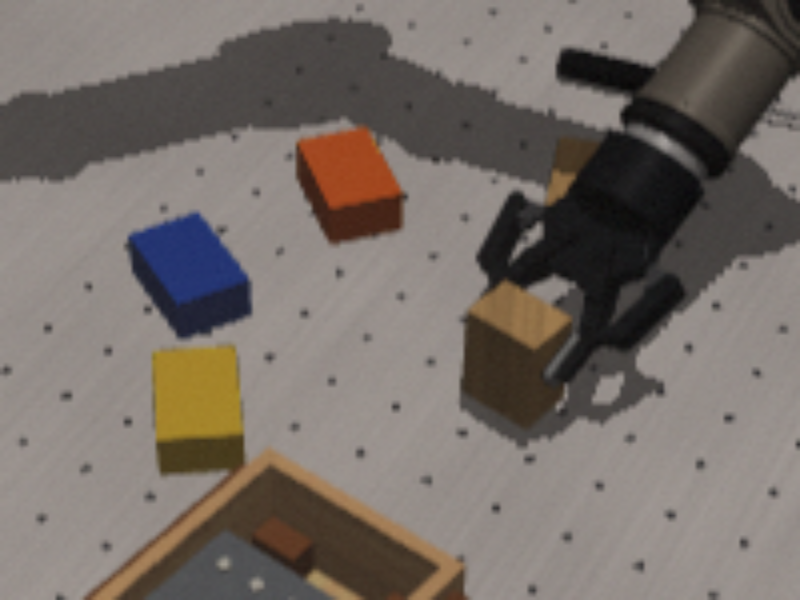

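The crop shows the block upright just above the bench, with its base near (520,425), and clear space around it. I'll lower it.

Request:
play_rows(increments=[[[0, 0.002, 0.0035], [0, 0, 0]], [[0, 0.002, 0.0035], [0, 0, 0]], [[0, 0.002, 0.0035], [0, 0, 0]], [[0, 0.002, 0.0035], [0, 0, 0]], [[0, 0, 0], [0, 0, 0]], [[0, 0, 0], [0, 0, 0]]])

```text
t: 10.3
eef_pos: [0.5983, 0.0706, 0.0451]
tool_rot: [-0.257, 0.96, -0.105, 0.028]
contact_force: [0.3, -0.1, -1.1]
gripper_width: 0.65
```

Request:
play_rows(increments=[[[0, 0.0005, 0.0009], [0, 0, 0]], [[0, 0.0005, 0.0009], [0, 0, 0]], [[0, 0, 0], [0, 0, 0]], [[0, 0, 0], [0, 0, 0]]])

```text
t: 10.63
eef_pos: [0.5985, 0.0707, 0.0434]
tool_rot: [-0.257, 0.96, -0.105, 0.028]
contact_force: [0.2, -0.0, -0.7]
gripper_width: 0.651
```

Request:
play_rows(increments=[[[0, 0.0005, 0.0009], [0, 0, 0]], [[0, 0, 0], [0, 0, 0]], [[0, 0, 0], [0, 0, 0]]])

```text
t: 10.88
eef_pos: [0.5984, 0.0707, 0.0423]
tool_rot: [-0.257, 0.96, -0.105, 0.028]
contact_force: [-0.7, 0.4, -0.9]
gripper_width: 0.644
```

Request:
play_rows(increments=[[[0, 0.0004, 0.0007], [0, 0, 0]], [[0, 0, 0], [0, 0, 0]], [[0, 0, 0], [0, 0, 0]]])

```text
t: 11.13
eef_pos: [0.5984, 0.0707, 0.0415]
tool_rot: [-0.257, 0.96, -0.105, 0.028]
contact_force: [0.3, 0.4, -1.1]
gripper_width: 0.65
```

Request:
play_rows(increments=[[[0, 0.0004, 0.0007], [0, 0, 0]], [[0, 0, 0], [0, 0, 0]], [[0, 0, 0], [0, 0, 0]]])

```text
t: 11.38
eef_pos: [0.5984, 0.0707, 0.0406]
tool_rot: [-0.257, 0.96, -0.105, 0.028]
contact_force: [-0.0, 0.5, -1.4]
gripper_width: 0.65
```

Request:
play_rows(increments=[[[0, 0.0004, 0.0007], [0, 0, 0]], [[0, 0, 0], [0, 0, 0]], [[0, 0, 0], [0, 0, 0]]])

```text
t: 11.63
eef_pos: [0.5985, 0.0707, 0.0404]
tool_rot: [-0.257, 0.96, -0.105, 0.028]
contact_force: [-0.5, 0.6, 3.2]
gripper_width: 0.65
```

Contact with the bench. I'll open the gripper and back straight out along the tool axis.

Request:
play_rows(increments=[[[0, 0.0002, 0.0003], [0, 0, 0]], [[0, 0, 0], [0, 0, 0]], [[0, 0, 0], [0, 0, 0]]])

```text
t: 11.88
eef_pos: [0.5985, 0.0707, 0.0404]
tool_rot: [-0.257, 0.96, -0.105, 0.028]
contact_force: [-0.9, 2.7, 5.4]
gripper_width: 0.647
```

Request:
play_rows(increments=[[[0, 0, 0], [0, 0, 0]], [[0, 0, 0], [0, 0, 0]], [[0, 0, 0], [0, 0, 0]], [[0, 0, 0], [0, 0, 0]], [[0, 0, 0], [0, 0, 0]], [[0, 0, 0], [0, 0, 0]], [[0, 0, 0], [0, 0, 0]], [[0, 0, 0], [0, 0, 0]]], gripper=0.0854)

```text
t: 12.55
eef_pos: [0.5984, 0.0707, 0.0395]
tool_rot: [-0.257, 0.96, -0.105, 0.028]
contact_force: [-0.3, 0.3, -0.5]
gripper_width: 1.0
```

Request:
play_rows(increments=[[[0, -0.005, 0], [0, 0, 0]], [[0, -0.01, 0], [0, 0, 0]], [[0, -0.015, 0], [0, 0, 0]], [[0, -0.02, 0], [0, 0, 0]], [[0, -0.025, 0], [0, 0, 0]], [[0, -0.025, 0], [0, 0, 0]], [[0, -0.025, 0], [0, 0, 0]], [[0, -0.0275, -0.024], [0, 0, 0]], [[0, -0.02, -0.0346], [0, 0, 0]], [[0, -0.02, -0.0346], [0, 0, 0]], [[0, 0, 0], [0, 0, 0]], [[0, 0, 0], [0, 0, 0]]])

```text
t: 13.55
eef_pos: [0.6256, 0.1892, 0.2199]
tool_rot: [-0.259, 0.96, -0.104, 0.03]
contact_force: [0.4, -0.2, -0.3]
gripper_width: 0.997
```

Run:
```python
from plan import *
P,C,o=cur();print(P,o['contact_force'],o['gripper_width'],o['t'])
_,c=shot('top','t4.png');cv2.imwrite('pics/t4.png',cv2.resize(c['color'][150:330,160:480,::-1],None,fx=2.5,fy=2.5))
W=world(c)
m=(np.abs(W[...,2]-.084)<.006)&(np.abs(W[...,0]-.6)<.06)&(np.abs(W[...,1]-.08)<.07)
K=c['intrinsics'];X=W[m][:,:2].astype(np.float32)*1000
print(m.sum(),np.median(W[m][:,2]) if m.any() else '');print(cv2.minAreaRect(X) if m.any() else '')
```

```text
[0.62555383 0.18916344 0.21986965] [ 0.39094468 -0.23191074 -0.29441081] 0.9974585992241121 13.55
423 0.08314537802854235
((600.1171264648438, 84.43682098388672), (40.486080169677734, 56.2514533996582), 77.05097198486328)
```

View pics/t4.png

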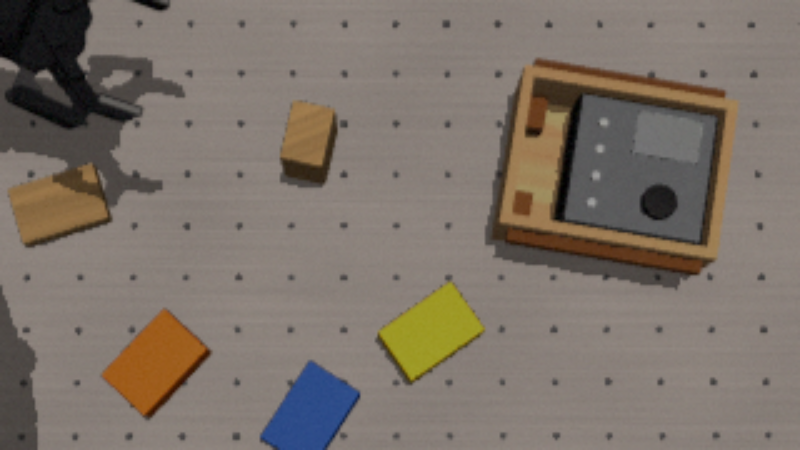

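The block is standing at (0.600, 0.084) with its top at 83 mm, and the crop shows everything else undisturbed. Next I'll turn the tool vertical and take the wrist camera over the crate to measure the gap accurately.

Request:
play_rows(increments=[[[0, 0, 0], [6, 0, 0]], [[0, 0, 0], [6, 0, 0]], [[0, 0, 0], [6, 0, 0]], [[0, 0, 0], [6, 0, 0]], [[0, 0, 0], [6, 0, 0]], [[0, 0, 0], [6, 0, 0]], [[0, 0, 0], [6, 0, 0]], [[0, 0, 0], [6, 0, 0]], [[0, 0, 0], [6, 0, 0]], [[0, 0, 0], [6, 0, 0]], [[0, 0, 0], [0, 0, 0]]])

```text
t: 14.52
eef_pos: [0.6242, 0.1818, 0.2166]
tool_rot: [0.703, -0.702, 0.08, -0.08]
contact_force: [0.1, -1.6, 1.1]
gripper_width: 0.997
```

Run:
```python
from plan import *
P,C,o=cur();print(P,np.round(o['q'],2));print(np.round(np.array(read_camera('wrist')['hand_eye']),3));to([.572,-.19,.26],rot(-9.8,0))
```

```text
[0.62422358 0.18182009 0.21658662] [-0.56  0.46  0.25  1.65 -0.12  1.05 -0.5 ]
[[ 1.     0.     0.    -0.   ]
 [ 0.    -0.329  0.944 -0.142]
 [ 0.    -0.944 -0.329  0.086]
 [ 0.     0.     0.     1.   ]]
shift(tool,mm) [  31.9  -42.9 -376.5] turn [ 0.1 -3.  -0.1]
```

Request:
play_rows(increments=[[[0.0027, -0.001, -0.031], [0, 0, 0]], [[0.0027, -0.001, -0.031], [0, 0, 0]], [[0.0027, -0.001, -0.031], [0, 0, 0]], [[0.0027, -0.001, -0.031], [0, 0, 0]], [[0.0027, -0.001, -0.031], [0, 0, 0]], [[0.0027, -0.001, -0.031], [0, 0, 0]], [[0.0027, -0.001, -0.031], [0, 0, 0]], [[0.0027, -0.001, -0.031], [0, 0, 0]], [[0.0027, -0.001, -0.031], [0, 0, 0]], [[0.0027, -0.001, -0.031], [0, 0, 0]], [[0.0027, -0.001, -0.031], [0, 0, 0]], [[0.0027, -0.001, -0.031], [0, 0, 0]], [[0, 0, 0], [0, -3, 0]], [[0, 0, 0], [0, 0, 0]], [[0, 0, 0], [0, 0, 0]]])

```text
t: 15.82
eef_pos: [0.5766, -0.1799, 0.2274]
tool_rot: [-0.705, 0.705, -0.059, 0.056]
contact_force: [-0.5, 0.3, -0.1]
gripper_width: 1.002
```

Run:
```python
from plan import *
o,c=shot('wrist','w5.png');np.savez('w5.npz',**c,P=o['eef_pos'],q=o['tool_rot']);W=world(c,o)
print(o['eef_pos'],o['t']);a=np.radians(-9.8);ex=np.array([np.cos(a),np.sin(a)]);ey=np.array([-ex[1],ex[0]])
L=(W[...,:2]-[.572,-.197]);lx=L@ex*1e3;ly=L@ey*1e3;z=W[...,2]*1e3;ok=c['range_z']>0
def prof(name,m,f):
    v=f[m&ok]; print(name,m.sum(),np.round(np.percentile(v,[0.5,2,50,98,99.5]),1) if m.any() else '')
near=(abs(lx)<90)&(abs(ly)<120)
prof('floor z',near&(abs(lx)<20)&(ly>55)&(ly<75),z)
prof('floor y',near&(abs(lx)<25)&(abs(z-10)<4),ly)
prof('ctrl top y',near&(abs(lx)<50)&(abs(z-80)<4),ly)
prof('endwall rim y',near&(abs(lx)<60)&(abs(z-94)<4)&(ly>70),ly)
prof('endwall rim y 0-20',near&(abs(lx-40)<15)&(abs(z-94)<4)&(ly>70),ly)
prof('endwall rim y -',near&(abs(lx+40)<15)&(abs(z-94)<4)&(ly>70),ly)
prof('cleat+ x',near&(lx>0)&(lx<66)&(abs(z-40)<4)&(ly>62),lx)
prof('cleat- x',near&(lx<0)&(lx>-66)&(abs(z-40)<4)&(ly>62),lx)
prof('floor x btw cleats',near&(abs(z-10)<4)&(ly>72)&(ly<85),lx)
prof('rim +x wall',near&(lx>50)&(abs(z-94)<4)&(ly<80),lx)
prof('rim -x wall',near&(lx<-50)&(abs(z-94)<4)&(ly<80),lx)
```

```text
[ 0.5765549  -0.17987918  0.22735214] 15.8167
floor z 755 [ 7.8  8.2  9.7 11.4 11.8]
floor y 1845 [41.  41.3 61.3 80.  80.8]
ctrl top y 12700 [-91.3 -90.8 -15.1  37.5  38.6]
endwall rim y 2022 [86.2 86.3 91.1 96.  96.1]
endwall rim y 0-20 509 [86.2 86.3 91.  96.1 96.1]
endwall rim y - 503 [86.3 86.4 91.  95.7 96.1]
cleat+ x 652 [32.3 32.5 49.2 65.3 65.4]
cleat- x 662 [-62.8 -62.6 -46.2 -12.8  -3.6]
floor x btw cleats 517 [-29.6 -28.7  -0.4  30.9  31.9]
rim +x wall 2500 [51.  54.5 69.5 75.  75.3]
rim -x wall 2474 [-72.7 -72.4 -66.9 -54.2 -51.1]
```

View pics/w5.png

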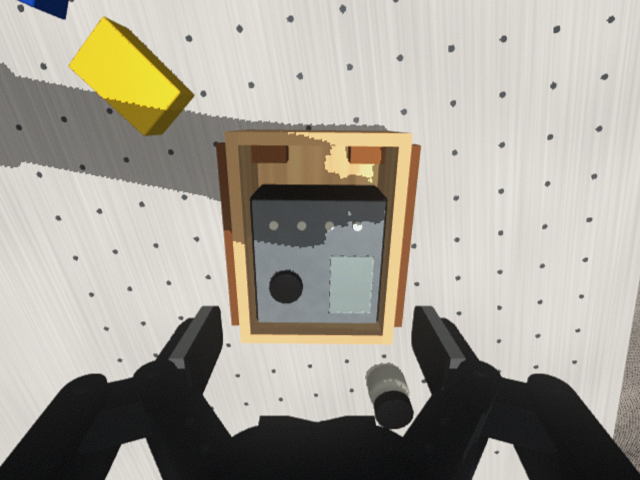

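The wrist view shows the crate squarely from above: cleats at (270,153) and (365,153), controller front edge at row 187. The floor heights agree (9.7 mm). The wrist-measured crate sits about 1–2 mm off the top-camera one, so I'll measure the block with the same wrist camera to make that bias cancel.

Run:
```python
from plan import *
P,C,o=cur();to([.589,.037,.227],rot(-12.95,0))
```

```text
shift(tool,mm) [-22.7   0.5 215.6] turn [ 0.   3.7 -0.2]
```

Request:
play_rows(increments=[[[-0.0028, 0, 0.027], [0, 0, 0]], [[-0.0028, 0, 0.027], [0, 0, 0]], [[-0.0028, 0, 0.027], [0, 0, 0]], [[-0.0028, 0, 0.027], [0, 0, 0]], [[-0.0028, 0, 0.027], [0, 0, 0]], [[-0.0028, 0, 0.027], [0, 0, 0]], [[-0.0028, 0, 0.027], [0, 0, 0]], [[-0.0028, 0, 0.027], [0, 0, 0]], [[0, 0, 0], [0, 3.7, -0.2]], [[0, 0, 0], [0, 0, 0]], [[0, 0, 0], [0, 0, 0]], [[0, 0, 0], [0, 0, 0]]])

```text
t: 16.87
eef_pos: [0.589, 0.0343, 0.2283]
tool_rot: [-0.702, 0.703, -0.079, 0.081]
contact_force: [-0.3, -0.5, 0.2]
gripper_width: 1.001
```

Run:
```python
from plan import *
o,c=shot('wrist','w6.png');W=world(c,o);print(o['eef_pos'],o['t'])
m=(abs(W[...,2]-.084)<.004)&(abs(W[...,0]-.6)<.06)&(abs(W[...,1]-.084)<.06)&(c['range_z']>0)
n,l,s,_=cv2.connectedComponentsWithStats(m.astype(np.uint8));m=l==1+s[1:,4].argmax()
X=W[m];print(np.median(X[:,2]),cv2.minAreaRect((X[:,:2]*1e3).astype(np.float32)),X.mean(0))
t=[.6001,.0844];r=rot(-12.95,0)
to([.6001,.0844,.12],r)
```

```text
[0.58899337 0.03434172 0.22834517] 16.8667
0.0837331052090689 ((600.9141845703125, 82.47792053222656), (40.0765266418457, 56.098175048828125), 77.39933013916016) [0.60088285 0.0830815  0.08372226]
shift(tool,mm) [ -1.1 108.4  51.8] turn [ 0.  -0.2  0.2]
```

The wrist-measured block is (0.6009, 0.0825), with the same bias as the crate, so the relative offset is reliable to under 1 mm. Now the grasp from above.

Run:
```python
from plan import *
to([.6005,.0835,.044],rot(-12.75,0))
```

```text
shift(tool,mm) [ -0.7 184.4  51. ] turn [ 0.  -0.4  0.2]
```

Request:
play_rows(increments=[[[-0.0001, 0.01, 0.01], [0, 0, 0.1]], [[-0.0001, 0.02, 0.01], [0, 0, 0.1]], [[-0.0001, 0.02, 0.01], [0, 0, 0]], [[-0.0001, 0.02, 0.01], [0, 0, 0]], [[-0.0001, 0.02, 0.0109], [0, 0, 0]], [[0, 0, 0], [0, 0, 0]], [[0, 0, 0], [0, 0, 0]], [[0, 0, 0], [0, 0, 0]]])

```text
t: 17.58
eef_pos: [0.6008, 0.0833, 0.1392]
tool_rot: [-0.702, 0.702, -0.081, 0.081]
contact_force: [-0.2, -0.7, 1.5]
gripper_width: 1.002
```

Run:
```python
from plan import *
P,C,o=cur();print(P,o['contact_force']);to([.6005,.0835,.044],rot(-12.75,0))
```

```text
[0.60080226 0.08333873 0.13915608] [-0.24642884 -0.65874612  1.46819039]
shift(tool,mm) [-0.4 95.2  0.1] turn [ 0.  -0.4  0. ]
```

Request:
play_rows(increments=[[[-0.0004, 0.015, 0], [0, -0.4, 0]], [[0, 0.015, 0], [0, 0, 0]], [[0, 0.015, 0], [0, 0, 0]], [[0, 0.015, 0], [0, 0, 0]], [[0, 0.015, 0], [0, 0, 0]], [[0, 0.01, 0], [0, 0, 0]], [[0, 0.006, 0], [0, 0, 0]], [[0, 0.004, 0], [0, 0, 0]], [[0, 0, 0], [0, 0, 0]], [[0, 0, 0], [0, 0, 0]], [[0, 0, 0], [0, 0, 0]]])

```text
t: 18.5
eef_pos: [0.6006, 0.0843, 0.0444]
tool_rot: [0.703, -0.703, 0.078, -0.079]
contact_force: [0.1, -0.2, -0.6]
gripper_width: 1.003
```

Request:
play_rows(increments=[[[0, 0, 0], [0, 0, 0]], [[0, 0, 0], [0, 0, 0]], [[0, 0, 0], [0, 0, 0]], [[0, 0, 0], [0, 0, 0]], [[0, 0, 0], [0, 0, 0]], [[0, 0, 0], [0, 0, 0]], [[0, 0, 0], [0, 0, 0]], [[0, 0, 0], [0, 0, 0]]], gripper=0.03, grip_force=45)

```text
t: 19.17
eef_pos: [0.6004, 0.0844, 0.0441]
tool_rot: [0.703, -0.703, 0.078, -0.079]
contact_force: [-0.2, 0.7, 6.1]
gripper_width: 0.652
```

Run:
```python
from plan import *
P,C,o=cur();print(P,o['contact_force'],o['gripper_width']);to(P+[-.0169,-.2170,.13],C*R.from_rotvec([0,-2.9,0],degrees=True))
o,c=shot('wrist');W=world(c,o)
m=(abs(W[...,2]-.084)<.004)&(abs(W[...,0]-.6)<.06)&(abs(W[...,1]-.084)<.06)&(c['range_z']>0)
n,l,s,_=cv2.connectedComponentsWithStats(m.astype(np.uint8));m=l==1+s[1:,4].argmax();X=W[m]
print(m.sum(),cv2.minAreaRect((X[:,:2]*1e3).astype(np.float32)))
```

```text
[0.60042221 0.08443321 0.04407226] [-0.21558033  0.72351576  6.12120621] 0.6518636097815322
shift(tool,mm) [  31.5 -130.1 -215.3] turn [ 0.  -2.9 -0. ]
14451 ((600.7274780273438, 83.05551147460938), (40.81401824951172, 80.61150360107422), 77.29908752441406)
```

Request:
play_rows(increments=[[[0, -0.01, 0], [0, 0, 0]], [[0, -0.02, 0], [0, 0, 0]], [[0, -0.02, 0], [0, 0, 0]], [[0, -0.02, 0], [0, 0, 0]], [[0, -0.02, 0], [0, 0, 0]], [[0, -0.02, 0], [0, 0, 0]], [[0, -0.02, 0], [0, 0, 0]], [[0.0035, 0, -0.0239], [0, 0, 0]], [[0.0035, 0, -0.0239], [0, 0, 0]], [[0.0035, 0, -0.0239], [0, 0, 0]], [[0.0035, 0, -0.0239], [0, 0, 0]], [[0.0035, 0, -0.0239], [0, 0, 0]], [[0.0035, 0, -0.0239], [0, 0, 0]], [[0.0035, 0, -0.0239], [0, 0, 0]], [[0.0035, 0, -0.0239], [0, 0, 0]], [[0.0035, 0, -0.0239], [0, 0, 0]], [[0, 0, 0], [0, -2.9, 0]], [[0, 0, 0], [0, 0, 0]], [[0, 0, 0], [0, 0, 0]], [[0, 0, 0], [0, 0, 0]]])

```text
t: 20.88
eef_pos: [0.5832, -0.1312, 0.1734]
tool_rot: [0.705, -0.704, 0.061, -0.06]
contact_force: [-0.4, 0.2, -1.0]
gripper_width: 0.654
```

Run:
```python
from plan import *
P,C,o=cur();print(P,o['contact_force'],o['gripper_width'],o['t']);to([.5835,-.1328,.150],rot(-9.8,0));to([.5835,-.1328,.054],rot(-9.8,0))
o,c=shot('wrist','w7.png');W=world(c,o)
a=np.radians(-9.8);ex=np.array([np.cos(a),np.sin(a)]);ey=np.array([-ex[1],ex[0]])
L=(W[...,:2]-[.572,-.197]);lx=L@ex*1e3;ly=L@ey*1e3;z=W[...,2]*1e3;ok=c['range_z']>0
v=ly[ok&(abs(lx)<60)&(abs(z-94)<4)&(ly>75)&(ly<110)];print('rim y',np.percentile(v,[.5,50,99.5]) if len(v) else None)
m=ok&(abs(z-(P[2]*1e3+40))<5)&(abs(lx)<60)&(abs(ly-64)<40)
print('block top',m.sum(),np.percentile(lx[m],[.5,50,99.5]),np.percentile(ly[m],[.5,2,98,99.5]))
```

```text
[ 0.58320903 -0.13117883  0.17342746] [-0.38027554  0.18812433 -1.03646375] 0.6536294332800935 20.8833
shift(tool,mm) [ 0.6 23.4 -1.6] turn [-0. -0. -0.]
shift(tool,mm) [  0.6 119.4  -1.6] turn [-0. -0. -0.]
rim y [86.41923254 91.66063973 96.39194529]
block top 14865 [-34.56317069  -0.5228411   33.87042273] [46.1675159  47.37102043 85.02047393 85.34915905]
```

View pics/w7.png

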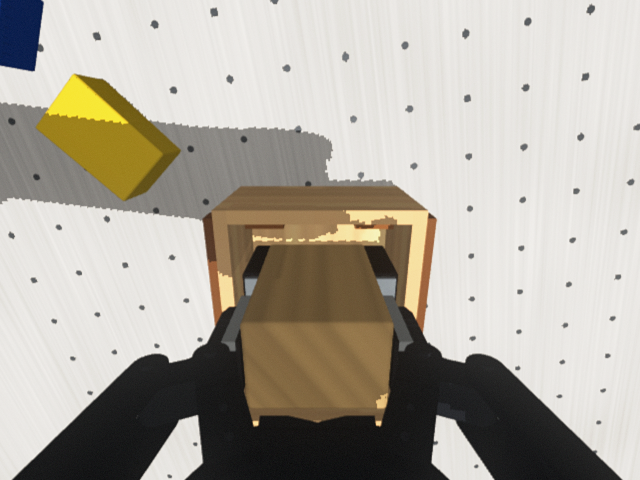

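The wrist view shows the block in hand above the gap, aligned with the end wall. The block centre is at y 65.3 against the gap's 63.7, which matches the planned -1.6 mm correction. I'll descend in stages.

Request:
play_rows(increments=[[[0.0009, 0, -0.0016], [0, 0, 0]], [[0, 0.01, 0], [0, 0, 0]], [[0, 0.01, 0], [0, 0, 0]], [[0, 0.008, 0], [0, 0, 0]], [[0, 0.008, 0], [0, 0, 0]], [[0, 0.008, 0], [0, 0, 0]], [[0, 0.008, 0], [0, 0, 0]], [[0, 0.008, 0], [0, 0, 0]], [[0, 0, 0], [0, 0, 0]], [[0, 0, 0], [0, 0, 0]]])

```text
t: 21.77
eef_pos: [0.5835, -0.1342, 0.1129]
tool_rot: [0.705, -0.704, 0.061, -0.06]
contact_force: [-0.2, -0.6, -0.8]
gripper_width: 0.649
```

Run:
```python
from plan import *
P,C,o=cur();print(P,o['contact_force'],o['gripper_width'],o['t']);to([.5839,-.1329,.054],rot(-9.8,0))
```

```text
[ 0.58349582 -0.1342008   0.11289419] [-0.15394096 -0.57659984 -0.83156736] 0.6487086137126306 21.7667
shift(tool,mm) [ 0.2 58.9  1.4] turn [ 0.  -0.  -0.1]
```

Run:
```python
from plan import *
a=np.radians(-9.8);ex=np.array([np.cos(a),np.sin(a)]);ey=np.array([-ex[1],ex[0]])
for i in range(3):
  o,c=shot('wrist');P=o['eef_pos'];W=world(c,o)
  L=(W[...,:2]-[.572,-.197]);lx=L@ex*1e3;ly=L@ey*1e3;z=W[...,2]*1e3;ok=c['range_z']>0
  v=ly[ok&(abs(lx)<60)&(abs(z-94)<4)&(ly>75)&(ly<110)]
  m=ok&(abs(z-(P[2]*1e3+40))<3)&(abs(lx)<20)&(abs(ly-64)<40)
  print(P,'rim',np.percentile(v,[.5,99.5]),'top',np.percentile(ly[m],[.5,2,98,99.5]))
```

```text
[ 0.58349582 -0.1342008   0.11289419] rim [81.55467164 96.40080288] top [43.21653167 44.27801035 81.9668586  82.36167982]
[ 0.58391745 -0.13431489  0.11346818] rim [81.5129844  96.42054099] top [43.17295276 44.24034818 81.94071795 82.26724843]
[ 0.58414061 -0.13438104  0.11378195] rim [81.51461425 96.39485671] top [43.18325979 44.08841051 81.93121985 82.30213441]
```

Request:
play_rows(increments=[[[0, 0, 0.0013], [0, 0, 0]], [[0, 0.004, 0], [0, 0, 0]], [[0, 0.004, 0], [0, 0, 0]], [[0, 0.004, 0], [0, 0, 0]], [[0, 0.004, 0], [0, 0, 0]], [[0, 0.004, 0], [0, 0, 0]], [[0, 0, 0], [0, 0, 0]], [[0, 0, 0], [0, 0, 0]]])

```text
t: 22.58
eef_pos: [0.5838, -0.1329, 0.093]
tool_rot: [0.705, -0.704, 0.061, -0.06]
contact_force: [-0.0, -0.5, -1.0]
gripper_width: 0.654
```

Request:
play_rows(increments=[[[0, 0.004, 0], [0, 0, 0]], [[0, 0.004, 0], [0, 0, 0]], [[0, 0.004, 0], [0, 0, 0]], [[0, 0, 0], [0, 0, 0]], [[0, 0, 0], [0, 0, 0]]])

```text
t: 23.0
eef_pos: [0.5838, -0.1329, 0.0811]
tool_rot: [0.705, -0.704, 0.061, -0.06]
contact_force: [0.3, 0.2, -0.9]
gripper_width: 0.65
```

Request:
play_rows(increments=[[[0, 0.004, 0], [0, 0, 0]], [[0, 0.004, 0], [0, 0, 0]], [[0, 0.004, 0], [0, 0, 0]], [[0, 0, 0], [0, 0, 0]], [[0, 0, 0], [0, 0, 0]]])

```text
t: 23.42
eef_pos: [0.5838, -0.1329, 0.0691]
tool_rot: [0.705, -0.704, 0.061, -0.06]
contact_force: [0.2, 0.3, -1.0]
gripper_width: 0.651
```

The block's bottom is now at about 25 mm, past the cleat tops, with no contact force. About 15 mm remains.

Request:
play_rows(increments=[[[0, 0.003, 0], [0, 0, 0]], [[0, 0.003, 0], [0, 0, 0]], [[0, 0.003, 0], [0, 0, 0]], [[0, 0.003, 0], [0, 0, 0]], [[0, 0.001, 0], [0, 0, 0]], [[0, 0, 0], [0, 0, 0]], [[0, 0, 0], [0, 0, 0]]])

```text
t: 24.0
eef_pos: [0.584, -0.1329, 0.0564]
tool_rot: [0.705, -0.704, 0.061, -0.061]
contact_force: [0.4, 0.5, -1.2]
gripper_width: 0.65
```

Request:
play_rows(increments=[[[0, 0.001, 0], [0, 0, 0]], [[0, 0, 0], [0, 0, 0]], [[0, 0, 0], [0, 0, 0]]])

```text
t: 24.25
eef_pos: [0.5841, -0.1329, 0.0555]
tool_rot: [0.705, -0.704, 0.061, -0.061]
contact_force: [-0.5, -0.4, -0.9]
gripper_width: 0.653
```

Request:
play_rows(increments=[[[0, 0.0008, 0], [0, 0, 0]], [[0, 0, 0], [0, 0, 0]], [[0, 0, 0], [0, 0, 0]]])

```text
t: 24.5
eef_pos: [0.5841, -0.1329, 0.0547]
tool_rot: [0.705, -0.704, 0.061, -0.061]
contact_force: [-0.2, -0.0, -1.1]
gripper_width: 0.652
```

Request:
play_rows(increments=[[[0, 0.0006, 0], [0, 0, 0]], [[0, 0, 0], [0, 0, 0]], [[0, 0, 0], [0, 0, 0]]])

```text
t: 24.75
eef_pos: [0.5842, -0.1329, 0.0541]
tool_rot: [0.705, -0.704, 0.061, -0.061]
contact_force: [-0.3, 0.0, 0.4]
gripper_width: 0.653
```

Request:
play_rows(increments=[[[0, 0.0006, 0], [0, 0, 0]], [[0, 0, 0], [0, 0, 0]], [[0, 0, 0], [0, 0, 0]]])

```text
t: 25.0
eef_pos: [0.5841, -0.1329, 0.0541]
tool_rot: [0.705, -0.704, 0.061, -0.061]
contact_force: [-2.5, 0.3, 5.3]
gripper_width: 0.65
```

The block touched down at TCP z 0.0541, exactly 10 mm above the bench grasp height, so it is on the crate floor. I'll release partly open, to keep the fingers off the crate walls, and retreat.

Request:
play_rows(increments=[[[0, 0, 0], [0, 0, 0]], [[0, 0, 0], [0, 0, 0]], [[0, 0, 0], [0, 0, 0]], [[0, 0, 0], [0, 0, 0]], [[0, 0, 0], [0, 0, 0]], [[0, 0, 0], [0, 0, 0]]], gripper=0.07)

```text
t: 25.5
eef_pos: [0.584, -0.1329, 0.0534]
tool_rot: [0.705, -0.704, 0.061, -0.061]
contact_force: [0.1, 0.2, -0.2]
gripper_width: 0.816
```

Request:
play_rows(increments=[[[0, -0.005, 0], [0, 0, 0]], [[0, -0.01, 0], [0, 0, 0]], [[0, -0.015, 0], [0, 0, 0]], [[0, -0.02, 0], [0, 0, 0]], [[0, -0.025, 0], [0, 0, 0]], [[0, -0.025, 0], [0, 0, 0]], [[0, -0.025, 0], [0, 0, 0]], [[0, -0.025, 0], [0, 0, 0]], [[0, 0, 0.03], [0, 0, 0]], [[0, 0, 0.03], [0, 0, 0]], [[0, 0, 0.03], [0, 0, 0]], [[0, 0, 0.03], [0, 0, 0]], [[0, 0, 0.03], [0, 0, 0]], [[0, 0, 0.03], [0, 0, 0]], [[0, 0, 0], [0, 0, 0]], [[0, 0, 0], [0, 0, 0]]])

```text
t: 26.83
eef_pos: [0.615, 0.047, 0.2042]
tool_rot: [0.705, -0.704, 0.059, -0.059]
contact_force: [-0.0, -0.2, 0.8]
gripper_width: 0.819
```

Run:
```python
from plan import *
P,C,o=cur();print(P,o['contact_force'],o['gripper_width'],o['t'])
_,c=shot('top');W=world(c)
cv2.imwrite('pics/t8.png',cv2.resize(c['color'][100:300,20:480,::-1],None,fx=1.7,fy=1.7))
cv2.imwrite('pics/t9.png',cv2.resize(c['color'][160:275,345:470,::-1],None,fx=5,fy=5))
a=np.radians(-9.8);ex=np.array([np.cos(a),np.sin(a)]);ey=np.array([-ex[1],ex[0]])
L=(W[...,:2]-[.572,-.197]);lx=L@ex*1e3;ly=L@ey*1e3
m=(abs(lx)<24)&(abs(ly-65)<16);print('block top z',np.percentile(W[m][:,2],[2,50,98]),m.sum())
for n,(u,v) in dict(spare=(183,232)).items(): print(n,W[v,u])
```

```text
[0.61495089 0.04703375 0.20424883] [-0.03732509 -0.22866805  0.77291432] 0.8194223123123215 26.8333
block top z [0.08769241 0.0928808  0.09823619] 295
spare [0.5446034  0.32109606 0.01943537]
```

View pics/t9.png

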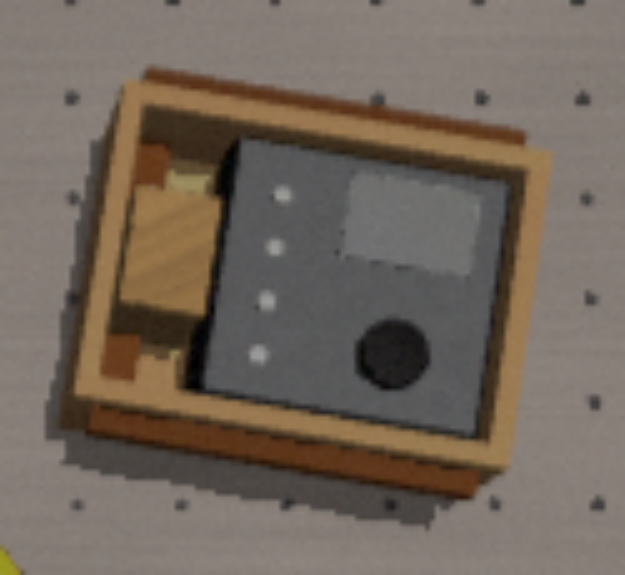

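View pics/t8.png

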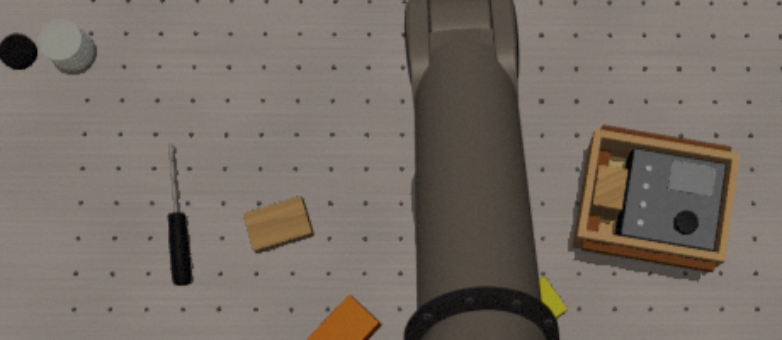

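The crop shows the block standing between the cleats, square to the end wall, with its top flush with the rim (93 mm). The spare block, jar and screwdriver are where they were, and the robot is clear of everything.

```bash
python3 -c "
from station import *
print(hand_in())"
```

```text
the job is handed in; nothing more can be done
None
```

I stood the thicker block on end on the bench and let go. I then took it again from above, lowered it between the cleats onto the crate floor, and released it. The job was handed in at about 27 s.

**Checks that passed:**
- **On the bench:** after release the top was at 83 mm with a 40 x 56 mm top face, so it stood on end by itself.
- **In the crate:** touchdown was 10 mm above the bench grasp height with about 5 N, so it rests on the floor. Its top is at 93 mm, flush with the rim, and it sits square between the cleats.
- **Bystanders:** the thinner block, jar and screwdriver look unmoved, and the robot is clear of everything.

**What disagreed:**
- **Cameras:** the top and wrist cameras differed by about 2 mm on the crate and the block alike. I used the wrist camera's relative positions.
- **First lift:** a sign slip made it drift sideways towards the yellow look-alike. The pictures showed no clear sign of contact, but my depth check of the look-alikes failed because of missing readings.

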